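# Sort a pile of office supplies into desk trays

### The job

Take the pile of office supplies apart from the top down, one piece at a time, and set each piece flat in the open desk tray of its own shape and size: the rubber stamp in the small square tray, the round tin in the round tray, the short carton in the medium oblong tray and the long carton in the long oblong tray. Keep every piece upright all the while, and do not disturb the pencil pot and the roll of tape.

Things in the scene. Friction and masses are not known exactly. Their poses are not given: they have to be found in the camera images.
- stamp: Wooden rubber stamp, at the top of the pile (0.06 kg): square foot 32 x 32 mm, 18 mm high, then a 14 mm thick neck, then a round handle 20 mm in diameter from 30 mm to 56 mm above the foot's underside. Origin: centre of its underside; z up along the handle.
- tin: Closed round metal tin, second from the top (0.12 kg): 50 mm in diameter, 40 mm high. Origin: centre of its underside; z up. It stands on the short carton, which is only a little wider.
- short_carton: Closed white carton with grey side labels, third from the top (0.22 kg): 96 mm long (its x), 54 mm wide (its y), 42 mm high. Origin: centre of its underside; z up. It lies roughly along the long carton.
- long_carton: Closed plain brown cardboard carton, at the bottom of the pile, on the desk (0.35 kg): 140 mm long (its x), 64 mm wide (its y), 48 mm high. Origin: centre of its underside; z up.
- tray_square: Fixed open tray of grey plastic, 12 mm high, walls 4 mm thick, floor 4 mm thick. Origin: centre of its underside, on the desk; z up. Square inside, 52 x 52 mm: the stamp's place.
- tray_round: Fixed open tray of grey plastic, 12 mm high, walls 4 mm thick, floor 4 mm thick. Origin: centre of its underside, on the desk; z up. Round inside, 70 mm in diameter (78 mm outside): the tin's place.
- tray_medium: Fixed open tray of grey plastic, 12 mm high, walls 4 mm thick, floor 4 mm thick. Origin: centre of its underside, on the desk; z up. Oblong inside, 116 mm (its x) by 74 mm (its y): the short carton's place, either way round.
- tray_long: Fixed open tray of grey plastic, 12 mm high, walls 4 mm thick, floor 4 mm thick. Origin: centre of its underside, on the desk; z up. Oblong inside, 160 mm (its x) by 84 mm (its y): the long carton's place, either way round.
- pencil_pot: Bystander: dark steel pot of pencils, 68 mm in diameter, 85 mm high, the pencils to about 155 mm. Origin: centre of its underside. Leave it alone.
- tape_roll: Bystander: roll of adhesive tape lying flat, 84 mm outside diameter, 24 mm high. Origin: centre of its underside. Leave it alone.

How it is judged:
By the outcome, as a careful person would: the job done as asked, in the order asked, and still so for the second after the job is handed in, with the robot touching nothing.
It also fails if it takes over 112 s, if anything falls off the work surface, if the arm or the gripper's body presses on something with over 40 N, if the wrist force passes 120 N, or if a joint passes its speed limit or range.

### The arm

A 6-joint arm with a two-finger parallel gripper is mounted at the origin on the work surface. World frame = base frame: x ahead of the robot, y to its left, z up, the work surface at z = 0. Lengths are in m, angles in rad, forces in N, time in s.
With the tool pointing down it reaches from about 0.35 to 0.775 m from the base axis. Payload 5.5 kg.
Tool frame: the origin (TCP) lies midway between the tips of the shut fingers; the grasp point (between the pads) lies 19 mm behind it; z points along the fingers, y is the line along which they close (so a half turn about z gives the same grasp; the last joint's range is limited). The gripper opens to 85 mm and grips with 20 to 120 N. Pads are 22 mm wide; open, the fingers measure 114 mm over their backs; the gripper's body (76 mm by 85 mm) begins 54 mm behind the grasp point. The pads swing forward as they close: fully open they stand 13 mm farther back than shut.
Start: joints at [-1.369, 0.313, 0.046, 1.304, 0, 1.431], TCP at [0.193, -0.542, 0.231] pointing down, gripper open.
Joint ranges: [-2.76, 2.76], [-0.86, 1.69], [-1.03, 1.26], [-2.2, 2.34], [-1.47, 1.5], [-3.14, 3.14]. Speed limits (rad/s): [2.57, 2.57, 3.14, 3.14, 3.14, 3.14].

### API

Orientations are given as a unit quaternion [w, x, y, z].
In Python, from workcell import env gives the robot as it stands.
- The arm moves only by the tool move_arm, never from a script. Its argument "targets" is a list of rows, each a list of 3 entries, a list of its own where there are three numbers: the shift along the tool's x, y, z in mm, then the turn, a rotation vector about the tool's x, y, z in units of 10 degrees (1.0 is 10 degrees), then the closure, from -1 (fully open) to 1 (shut). In form: [[[dx, dy, dz], [ax, ay, az], gripper], ...]. A call has 1 to 5 rows; each row is the pose to reach, as a shift and turn from the pose commanded when the call began, along the tool's axes at that moment; what a row does not reach only later rows make up. A row lasts 1/8 s, in which the tool goes at most 62.5 mm and 10.7 degrees, less where a joint would pass 70% of its speed; a pose out of reach is approached as far as the arm can. A call with a gripper value outside its range is refused whole. The fingers move at their own pace and stop on an object; "squeeze" is the grip in N (left out, the last holds). Time passes only in rows, so rows that repeat a pose let the fingers close. It gives the time, the measured TCP pose, the force, the opening and the grip force at its end, in the units of the state.
- env.get_state(): the state, without advancing time (a new reading comes with each control period).
- env.read_camera(name): name is "scene" or "top"; returns a dict with "pixels" (384x512x3 uint8, red, green, blue), "fovy" (degrees; the focal length in pixels is half the picture's height over the tangent of half this angle, whatever the lens; pixels are square), "cx", "cy" (the principal point, pixels), "extrinsics" (4x4, takes a point from world to camera coordinates). Camera axes: x right, y up, looking along -z (the intrinsics and any distortion apply to the point x, -y, -z); pixel columns grow to the right and rows downward; lengths in m; the calibration is good to about 2 mm. A picture is of the moment at which its call begins. There is no depth.
- env.hand_in(): hands the job in; it is judged then, once.
Trained networks look in a picture, given as the dict that the camera call returned (one of the last four; its "shot" number tells which), for a name from the list of things; names that differ only in an ending like _2 or _b are one class to them, and where a whole thing is asked for, a point or a joint stands for the part that bears it (a point fixed in the world has none). Each returns a list of dicts, best first, with "confidence" (0 to 1); they miss things now and then, are a little off and sometimes report something else, mostly with a low value. They report only what shows in the picture. A call takes as long as a camera call.
- env.spot_in(thing, picture): "centre" ([x, y, z] in m, in world coordinates, good to about 4 mm: the middle of the surface that is visible of it).
- env.regions_of(thing, picture): "mask" (384x512 bool, what is visible of it).
- env.landmark_of(thing, picture): "centre" ([x, y, z] in m, in world coordinates, good to about 4 mm: a listed point, or the origin of a listed thing).
The state is a dict: "clock": time; "joint_pos": joint angles; "qvel": joint speeds; "tau": joint torques, N m; "tcp_pos": TCP position; "orientation": TCP orientation; "wrist_force": force on the tool from outside, world axes, zero at the start; "ft_torque": the same for the moment, N m; "finger_gap": finger opening in m; "grip_force": force on a finger pad.
Only numpy, scipy, OpenCV 4.12 (cv2) and the standard library are available. Lean on these libraries where they do the work, as an engineer would, in place of code of your own. Each camera call takes 0.05 s, during which the arm holds its last target. There are 200 camera calls.

## Working session

There is one attempt and no reset: what is moved stays moved. The work goes in short steps, Python scripts to look and compute and a tool call to move; the robot and the scene stay as the last step left them, time stands still between calls to the robot, and variables do not carry over. Pictures are saved under pics/ and viewed, at most 14 in all, crops included, and the job is handed in when it is done.

Besides the shell and the picture viewer there is one more tool, called by a JSON object that holds its "api" and its "payload". move_arm: Moves the arm, as the interface text tells. Its arguments: {"type":"object","properties":{"targets":{"type":"array","items":{"type":"array"}},"squeeze":{"type":"number"}},"required":["targets"]}

```bash
mkdir -p pics; ls; cat > h.py <<'E'
import numpy as np, cv2
from workcell import env
def cam(n): return env.read_camera(n)
def save(p,name): cv2.imwrite('pics/'+name,cv2.cvtColor(p['pixels'],cv2.COLOR_RGB2BGR))
def ray(p,u,v):
    f=192/np.tan(np.radians(p['fovy'])/2);E=np.array(p['extrinsics'])
    d=np.array([(u-p['cx'])/f,-(v-p['cy'])/f,-1]);R=E[:3,:3];return -R.T@E[:3,3],R.T@d
def atz(p,u,v,z):
    o,d=ray(p,u,v);return o+d*(z-o[2])/d[2]
def proj(p,X):
    f=192/np.tan(np.radians(p['fovy'])/2);E=np.array(p['extrinsics']);c=E[:3,:3]@np.array(X)+E[:3,3]
    return p['cx']+f*c[0]/-c[2],p['cy']-f*c[1]/-c[2]
E
python3 - <<'E'
from h import *
np.set_printoptions(precision=4,suppress=True)
s=env.get_state();print({k:s[k] for k in('clock','tcp_pos','orientation','finger_gap')})
for n in('top','scene'):
    p=cam(n);save(p,n+'0.png');print(n,{k:p[k] for k in p if k!='pixels'})
    for t in 'stamp tin short_carton long_carton tray_square tray_round tray_medium tray_long pencil_pot tape_roll'.split():
        print(t,'spot',[(np.round(d['centre'],3),round(d['confidence'],2)) for d in env.spot_in(t,p)[:2]],'lm',[(np.round(d['centre'],3),round(d['confidence'],2)) for d in env.landmark_of(t,p)[:2]])
        r=env.regions_of(t,p)
        if r:
            m=np.array(r[0]['mask']).astype(np.uint8);ys,xs=np.nonzero(m);print('   mask',round(r[0]['confidence'],2),len(xs),cv2.minAreaRect(np.c_[xs,ys].astype(np.float32)))
E
```

```text
pics
{'clock': 0.0, 'tcp_pos': array([ 0.1926, -0.5412,  0.2304]), 'orientation': array([-0.001 ,  0.9854,  0.1701, -0.    ]), 'finger_gap': 0.08549749864931203}
top {'fovy': 55.31550674742401, 'cx': 255.87595404815477, 'cy': 192.17314283070755, 'extrinsics': array([[ 0.0027, -1.    ,  0.0003,  0.0467],
       [ 0.9935,  0.0027,  0.1139, -0.5278],
       [-0.1139, -0.    ,  0.9935, -1.1442],
       [ 0.    ,  0.    ,  0.    ,  1.    ]]), 'shot': 1}
stamp spot [(array([ 0.431, -0.015,  0.15 ]), 0.69)] lm []
   mask 0.49 125 ((278.70001220703125, 220.6000213623047), (10.733125686645508, 11.180339813232422), 26.56505012512207)
tin spot [(array([ 0.436, -0.011,  0.128]), 0.4)] lm [(array([ 0.433, -0.016,  0.087]), 0.68)]
   mask 0.47 188 ((277.20001220703125, 219.90003967285156), (16.994115829467773, 18.335756301879883), 63.43495178222656)
short_carton spot [(array([ 0.408, -0.019,  0.09 ]), 0.82), (array([ 0.438, -0.003,  0.046]), 0.65)] lm [(array([ 0.426, -0.019,  0.05 ]), 0.55)]
   mask 0.92 251 ((277.70001220703125, 222.90003967285156), (29.96331024169922, 17.441329956054688), 63.43
[... 3487 characters left out ...]
8594), 73.3007583618164)
tray_long spot [(array([ 0.391, -0.299,  0.007]), 0.88)] lm [(array([ 0.733, -0.019, -0.   ]), 0.61), (array([ 0.389, -0.3  ,  0.004]), 0.58)]
   mask 0.8 2758 ((94.83564758300781, 274.6826477050781), (77.92192077636719, 40.653350830078125), 13.535857200622559)
pencil_pot spot [(array([0.557, 0.415, 0.067]), 0.87), (array([ 0.734, -0.023,  0.023]), 0.59)] lm [(array([ 0.388, -0.296,  0.002]), 0.75), (array([0.554, 0.428, 0.003]), 0.72)]
   mask 0.61 870 ((338.3529357910156, 138.08824157714844), (23.525955200195312, 49.96233367919922), 14.03624439239502)
tape_roll spot [] lm [(array([ 0.729, -0.018, -0.005]), 0.7)]
   mask 0.95 833 ((282.0, 288.5), (37.0, 36.0), 90.0)
```

```bash
python3 - <<'E'
import cv2
a=cv2.imread('pics/top0.png');b=cv2.imread('pics/scene0.png')
c1=cv2.resize(a[185:265,140:400],None,fx=3,fy=3,interpolation=cv2.INTER_CUBIC)
cv2.imwrite('pics/t1.png',c1)
c2=cv2.resize(b[160:240,140:250],None,fx=7,fy=7,interpolation=cv2.INTER_CUBIC)
c3=cv2.resize(a[190:250,245:310],None,fx=9,fy=9,interpolation=cv2.INTER_CUBIC)
cv2.imwrite('pics/s1.png',c2);cv2.imwrite('pics/t2.png',c3)
E
```

```text
(no output)
```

View pics/t1.png

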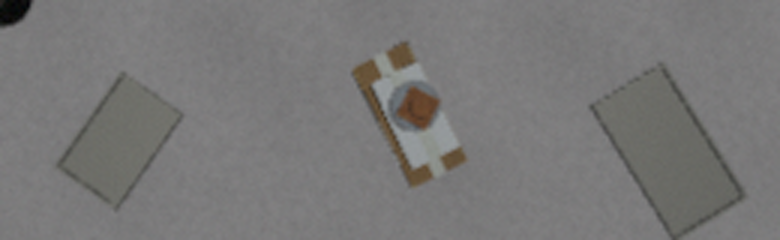

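View pics/s1.png

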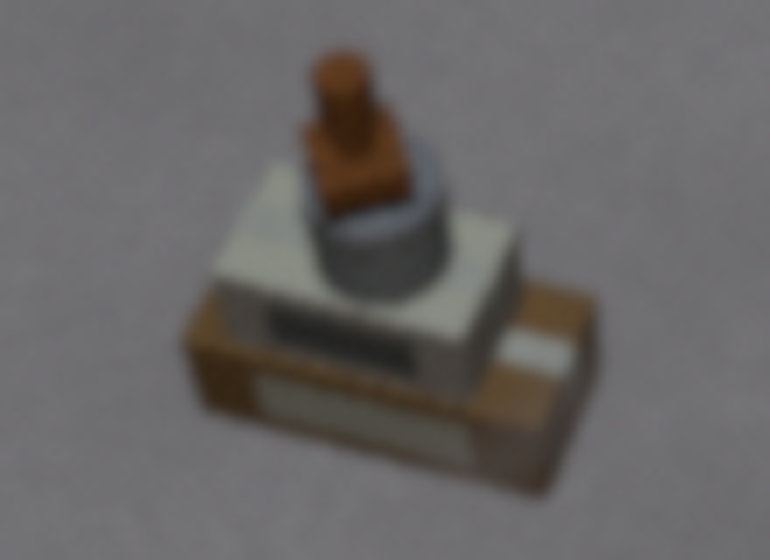

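View pics/t2.png

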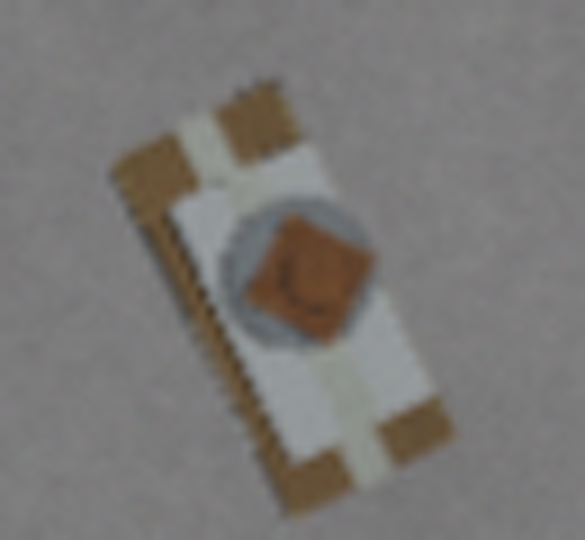

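```bash
cat > c.py <<'E'
from h import *
np.set_printoptions(precision=4,suppress=True)
p=cam('top')
def quad(name,pts,s,o,z):
    P=np.array([atz(p,o[0]+x/s,o[1]+y/s,z)[:2] for x,y in pts]);e=np.roll(P,-1,0)-P
    print(name,'c',P.mean(0),'len',np.linalg.norm(e,axis=1)*1000,'ang',np.degrees(np.arctan2(e[:,1],e[:,0])))
quad('stamp',[(292,212),(375,260),(328,343),(248,290)],9,(245,190),.148)
print('handle',atz(p,245+312/9,190+285/9,.186))
print('tin',atz(p,245+298/9,190+273/9,.130))
quad('short',[(172,202),(312,145),(440,395),(290,460)],9,(245,190),.09)
quad('long',[(112,172),(272,80),(455,435),(290,517)],9,(245,190),.048)
quad('med',[(123,72),(183,115),(117,209),(58,165)],3,(140,185),.012)
quad('tlong',[(660,64),(745,196),(674,238),(590,106)],3,(140,185),.012)
for t,z in(('tray_square',.012),('tray_round',.012)):
    m=np.array(env.regions_of(t,p)[0]['mask']).astype(np.uint8);c=cv2.findContours(m,0,2)[0];c=max(c,key=cv2.contourArea)
    b=cv2.boxPoints(cv2.minAreaRect(c));quad(t,b,1,(0,0),z)
E
python3 c.py
```

```text
stamp c [ 0.4324 -0.0196] len [30.3569 30.286  30.2872 28.4871] ang [-119.9771  150.177    56.6166  -29.5654]
handle [ 0.4283 -0.0175  0.186 ]
tin [ 0.434  -0.0167  0.13  ]
short c [ 0.4266 -0.0209] len [50.9029 93.5644 54.5861 94.3427] ang [ -67.7064 -153.1184  113.3446   24.6083]
long c [ 0.4278 -0.016 ] len [ 64.6297 138.2303  63.7375 133.9444] ang [ -59.9201 -152.9491  116.2658   27.3965]
med c [0.4013 0.2914] len [ 80.2325 121.0029  79.2188 120.0889] ang [-125.0586  145.6571   54.2679  -33.8512]
tlong c [ 0.3917 -0.2943] len [165.1646  88.8641 163.9192  89.129 ] ang [-148.4497  119.8807   31.6525  -59.3134]
tray_square c [0.6372 0.1988] len [59.6711 63.2508 59.3394 63.1226] ang [ -68.8003 -159.0389  111.0763   21.2619]
tray_round c [ 0.6488 -0.1939] len [76.0048 77.1096 75.4534 77.0955] ang [-89.8397 178.6398  90.1593  -0.9506]
```

```bash
python3 - <<'E'
import cv2
a=cv2.imread('pics/top0.png')
x=cv2.resize(a[140:180,190:230],None,fx=10,fy=10,interpolation=cv2.INTER_CUBIC);y=cv2.resize(a[136:176,309:349],None,fx=10,fy=10,interpolation=cv2.INTER_CUBIC)
cv2.imwrite('pics/t3.png',cv2.hconcat([x,y]))
E
```

```text
(no output)
```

View pics/t3.png

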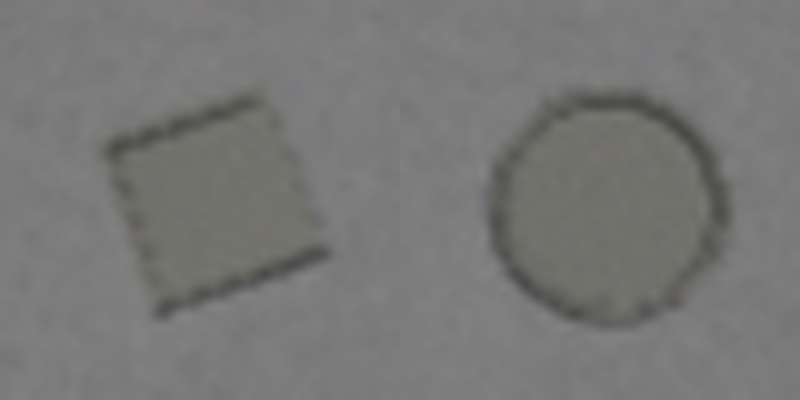

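```bash
cat > pl.py <<'E'
import numpy as np, json, os, sys
# pose = x,y,z (mm), psi(deg); keeps the commanded pose in cmd.json
def R(a):
    c,s=np.cos(np.radians(a)),np.sin(np.radians(a));return np.array([[c,s,0],[s,-c,0],[0,0,-1]])
def load(): return np.array(json.load(open('cmd.json'))) if os.path.exists('cmd.json') else np.array([193,-542,231,19.6])
def go(*legs):
    """leg=(x,y,z,psi,calls,grip): eased straight move in that many 5-row calls"""
    P=load()
    for x,y,z,a,n,g in legs:
        S=P.copy();T=np.array([x,y,z,a]);
        for k in range(n):
            B=P.copy();rows=[]
            for i in range(1,6):
                t=min(1,(k*5+i)/(n*5-1));t=t*t*(3-2*t)*.5+t*.5 
                Q=S+(T-S)*t;d=np.round(R(B[3]).T@(Q[:3]-B[:3]));r=round(-(Q[3]-B[3])/10,2)
                rows.append([[int(v) for v in d],[0,0,r],g])
            P=np.r_[B[:3]+R(B[3])@d,B[3]-10*r]
            print(json.dumps(rows).replace(' ',''))
    print('end',P.round(1));json.dump(list(P),open('cmd.json','w'))
E
python3 -c "
from pl import *
go((300,-260,290,40,2,-1),(431,-18.5,260,59.5,2,-1),(431,-18.5,170,59.5,1,-1))"
```

```text
[[[14,-17,-4],[0,0,-0.15],-1],[[34,-40,-10],[0,0,-0.36],-1],[[58,-68,-17],[0,0,-0.6],-1],[[84,-99,-25],[0,0,-0.88],-1],[[111,-131,-34],[0,0,-1.16],-1]]
[[[32,-25,-8],[0,0,-0.28],-1],[[61,-47,-15],[0,0,-0.52],-1],[[85,-66,-21],[0,0,-0.73],-1],[[103,-80,-25],[0,0,-0.88],-1],[[103,-80,-25],[0,0,-0.88],-1]]
[[[19,-7,2],[0,0,-0.14],-1],[[44,-18,5],[0,0,-0.34],-1],[[76,-30,9],[0,0,-0.58],-1],[[110,-43,13],[0,0,-0.84],-1],[[145,-57,17],[0,0,-1.11],-1]]
[[[37,-7,4],[0,0,-0.26],-1],[[69,-13,8],[0,0,-0.5],-1],[[97,-18,11],[0,0,-0.7],-1],[[116,-22,13],[0,0,-0.84],-1],[[116,-22,13],[0,0,-0.84],-1]]
[[[0,0,18],[0,0,-0.0],-1],[[0,0,45],[0,0,-0.0],-1],[[0,0,72],[0,0,-0.0],-1],[[0,0,90],[0,0,-0.0],-1],[[0,0,90],[0,0,-0.0],-1]]
end [430.4 -18.6 170.   59.5]
```

{"api": "move_arm", "payload": {"targets": [[[14, -17, -4], [0, 0, -0.15], -1], [[34, -40, -10], [0, 0, -0.36], -1], [[58, -68, -17], [0, 0, -0.6], -1], [[84, -99, -25], [0, 0, -0.88], -1], [[111, -131, -34], [0, 0, -1.16], -1]]}}

```text
clock: 3.88
tcp_pos: [0.2538, -0.3787, 0.2657]
orientation: [-0.0, 0.963, 0.27, 0.0]
wrist_force: [-0.0, -1.1, 0.3]
finger_gap: 0.0856
grip_force: 0.0
```

{"api": "move_arm", "payload": {"targets": [[[32, -25, -8], [0, 0, -0.28], -1], [[61, -47, -15], [0, 0, -0.52], -1], [[85, -66, -21], [0, 0, -0.73], -1], [[103, -80, -25], [0, 0, -0.88], -1], [[103, -80, -25], [0, 0, -0.88], -1]]}}

```text
clock: 4.5
tcp_pos: [0.3003, -0.2574, 0.291]
orientation: [0.001, 0.939, 0.344, 0.0]
wrist_force: [0.8, 0.0, -0.2]
finger_gap: 0.0852
grip_force: 0.0
```

{"api": "move_arm", "payload": {"targets": [[[19, -7, 2], [0, 0, -0.14], -1], [[44, -18, 5], [0, 0, -0.34], -1], [[76, -30, 9], [0, 0, -0.58], -1], [[110, -43, 13], [0, 0, -0.84], -1], [[145, -57, 17], [0, 0, -1.11], -1]]}}

```text
clock: 5.12
tcp_pos: [0.3748, -0.122, 0.2731]
orientation: [0.0, 0.902, 0.431, -0.0]
wrist_force: [0.2, 0.2, -1.0]
finger_gap: 0.0853
grip_force: 0.0
```

{"api": "move_arm", "payload": {"targets": [[[37, -7, 4], [0, 0, -0.26], -1], [[69, -13, 8], [0, 0, -0.5], -1], [[97, -18, 11], [0, 0, -0.7], -1], [[116, -22, 13], [0, 0, -0.84], -1], [[116, -22, 13], [0, 0, -0.84], -1]]}}

```text
clock: 5.75
tcp_pos: [0.4303, -0.018, 0.2599]
orientation: [-0.0, 0.868, 0.497, -0.0]
wrist_force: [-0.0, -0.3, 0.2]
finger_gap: 0.0854
grip_force: 0.0
```

{"api": "move_arm", "payload": {"targets": [[[0, 0, 20], [0, 0, 0], -1], [[0, 0, 50], [0, 0, 0], -1], [[0, 0, 80], [0, 0, 0], -1], [[0, 0, 103], [0, 0, 0], -1], [[0, 0, 103], [0, 0, 0], 0.15]]}}

```text
clock: 6.38
tcp_pos: [0.4285, -0.019, 0.1559]
orientation: [-0.001, 0.869, 0.495, -0.002]
wrist_force: [-0.2, -0.6, -0.1]
finger_gap: 0.0701
grip_force: 0.0
```

{"api": "move_arm", "payload": {"targets": [[[0, 0, 0], [0, 0, 0], 0.2], [[0, 0, 0], [0, 0, 0], 0.25], [[0, 0, 0], [0, 0, 0], 0.25]]}}

```text
clock: 6.75
tcp_pos: [0.4309, -0.0187, 0.1581]
orientation: [0.001, 0.868, 0.496, 0.001]
wrist_force: [-0.0, 0.8, 0.4]
finger_gap: 0.0318
grip_force: 0.0
```

```bash
python3 - <<'E'
from h import *
p=cam('scene');c=p['pixels'][140:215,140:240];im=cv2.cvtColor(cv2.resize(c,None,fx=8,fy=8,interpolation=cv2.INTER_CUBIC),cv2.COLOR_RGB2BGR);im=cv2.convertScaleAbs(im,alpha=1.8)
cv2.imwrite('pics/s2.png',im)
print([proj(p,X) for X in((.431,-.0185,.16),(.431,-.0185,.186))])
for d in env.spot_in('stamp',p)[:2]:print(d)
E
```

```text
[(np.float64(189.7509806954344), np.float64(177.03113926927054)), (np.float64(188.29758841730242), np.float64(169.3582451387592))]
```

View pics/s2.png

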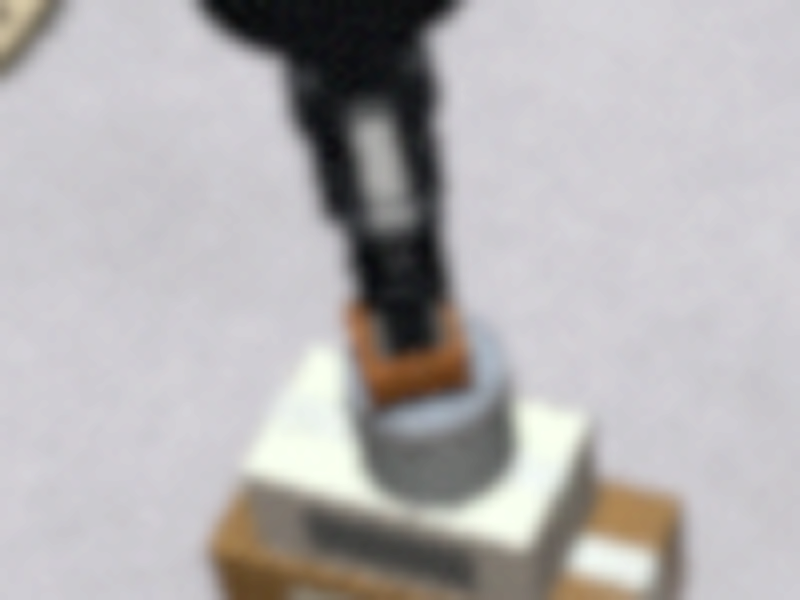

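{"api": "move_arm", "payload": {"targets": [[[0, 0, 0], [0, 0, 0], 0.35], [[0, 0, 0], [0, 0, 0], 0.45], [[0, 0, 0], [0, 0, 0], 0.7], [[0, 0, 0], [0, 0, 0], 0.9], [[0, 0, 0], [0, 0, 0], 0.9]], "squeeze": 30}}

```text
clock: 7.48
tcp_pos: [0.4303, -0.0184, 0.1573]
orientation: [-0.0, 0.868, 0.496, -0.0]
wrist_force: [0.2, -0.0, 1.3]
finger_gap: 0.0188
grip_force: 29.2
```

{"api": "move_arm", "payload": {"targets": [[[0, 0, 0], [0, 0, 0], 0.9], [[0, 0, -4], [0, 0, 0], 0.9], [[0, 0, -15], [0, 0, 0], 0.9], [[0, 0, -30], [0, 0, 0], 0.9], [[0, 0, -50], [0, 0, 0], 0.9]]}}

```text
clock: 8.1
tcp_pos: [0.4302, -0.0185, 0.2082]
orientation: [-0.0, 0.868, 0.496, -0.0]
wrist_force: [0.0, -0.6, -0.9]
finger_gap: 0.0193
grip_force: 29.3
```

```bash
python3 - <<'E'
from h import *
p=cam('scene');c=p['pixels'][120:215,130:250];im=cv2.cvtColor(cv2.resize(c,None,fx=6,fy=6,interpolation=cv2.INTER_CUBIC),cv2.COLOR_RGB2BGR);im=cv2.convertScaleAbs(im,alpha=1.8)
cv2.imwrite('pics/s3.png',im)
p=cam('top');print([(d['centre'],d['confidence']) for d in env.landmark_of('tin',p)])
E
cat > cmd.json <<<'[430.4,-18.6,207,59.5]'
python3 -c "
from pl import *
go((635,198.5,200,110,3,.9))"
```

```text
[]
[[[13,3,0],[0,0,-0.22],0.9],[[29,7,1],[0,0,-0.5],0.9],[[48,11,1],[0,0,-0.84],0.9],[[70,16,2],[0,0,-1.22],0.9],[[94,21,2],[0,0,-1.64],0.9]]
[[[23,13,1],[0,0,-0.44],0.9],[[46,26,2],[0,0,-0.88],0.9],[[69,39,2],[0,0,-1.33],0.9],[[92,52,3],[0,0,-1.77],0.9],[[113,64,3],[0,0,-2.19],0.9]]
[[[14,17,1],[0,0,-0.38],0.9],[[27,33,1],[0,0,-0.72],0.9],[[38,46,2],[0,0,-1.0],0.9],[[46,56,2],[0,0,-1.22],0.9],[[46,56,2],[0,0,-1.22],0.9]]
end [635.  198.9 200.  110. ]
```

View pics/s3.png

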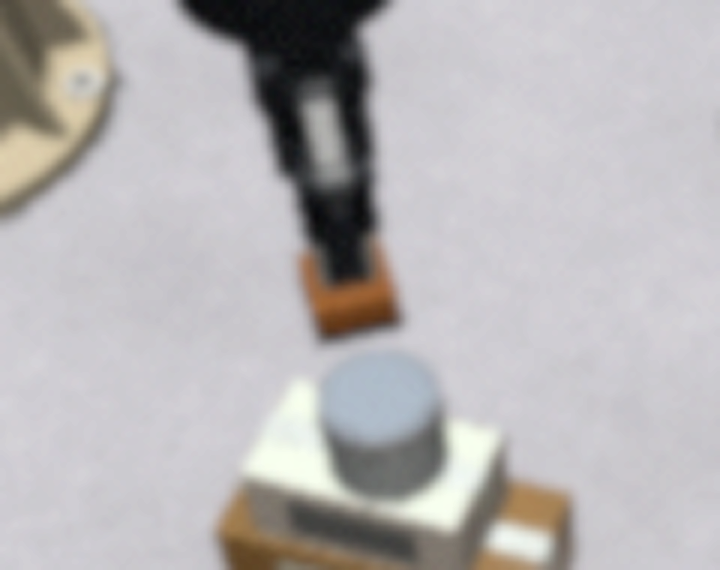

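{"api": "move_arm", "payload": {"targets": [[[13, 3, 0], [0, 0, -0.22], 0.9], [[29, 7, 1], [0, 0, -0.5], 0.9], [[48, 11, 1], [0, 0, -0.84], 0.9], [[70, 16, 2], [0, 0, -1.22], 0.9], [[94, 21, 2], [0, 0, -1.64], 0.9]]}}

```text
clock: 8.88
tcp_pos: [0.4971, 0.0534, 0.2047]
orientation: [-0.0, 0.787, 0.617, -0.0]
wrist_force: [-0.2, -0.1, -0.4]
finger_gap: 0.0188
grip_force: 29.3
```

{"api": "move_arm", "payload": {"targets": [[[23, 13, 1], [0, 0, -0.44], 0.9], [[46, 26, 2], [0, 0, -0.88], 0.9], [[69, 39, 2], [0, 0, -1.33], 0.9], [[92, 52, 3], [0, 0, -1.77], 0.9], [[113, 64, 3], [0, 0, -2.19], 0.9]]}}

```text
clock: 9.5
tcp_pos: [0.5866, 0.148, 0.2012]
orientation: [-0.0, 0.655, 0.755, -0.0]
wrist_force: [0.2, -0.9, -0.4]
finger_gap: 0.0188
grip_force: 29.3
```

{"api": "move_arm", "payload": {"targets": [[[14, 17, 1], [0, 0, -0.38], 0.9], [[27, 33, 1], [0, 0, -0.72], 0.9], [[38, 46, 2], [0, 0, -1.0], 0.9], [[46, 56, 2], [0, 0, -1.22], 0.9], [[46, 56, 2], [0, 0, -1.22], 0.9]]}}

```text
clock: 10.12
tcp_pos: [0.6353, 0.2003, 0.1993]
orientation: [-0.0, 0.573, 0.82, -0.0]
wrist_force: [0.2, -0.5, 0.5]
finger_gap: 0.0195
grip_force: 29.4
```

{"api": "move_arm", "payload": {"targets": [[[0, 0, 25], [0, 0, 0], 0.9], [[0, 0, 60], [0, 0, 0], 0.9], [[0, 0, 95], [0, 0, 0], 0.9], [[0, 0, 120], [0, 0, 0], 0.9], [[0, 0, 130], [0, 0, 0], 0.9]]}}

```text
clock: 10.75
tcp_pos: [0.6335, 0.1984, 0.0685]
orientation: [-0.001, 0.574, 0.819, -0.001]
wrist_force: [0.4, -0.2, -0.8]
finger_gap: 0.0192
grip_force: 29.4
```

```bash
python3 - <<'E'
from h import *
p=cam('scene');c=p['pixels'][160:240,255:355];im=cv2.cvtColor(cv2.resize(c,None,fx=7,fy=7,interpolation=cv2.INTER_CUBIC),cv2.COLOR_RGB2BGR);im=cv2.convertScaleAbs(im,alpha=1.8)
cv2.imwrite('pics/s4.png',im); print(env.get_state()['tcp_pos'])
E
```

```text
[0.63362579 0.19849681 0.06811684]
```

View pics/s4.png

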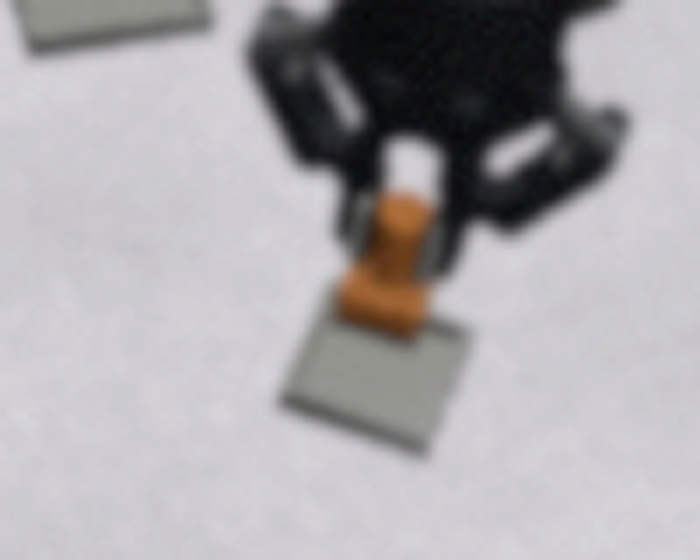

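{"api": "move_arm", "payload": {"targets": [[[0, 0, 15], [0, 0, 0], 0.9], [[0, 0, 28], [0, 0, 0], 0.9], [[0, 0, 35], [0, 0, 0], 0.9], [[0, 0, 38], [0, 0, 0], 0.9], [[0, 0, 38], [0, 0, 0], 0.9]]}}

```text
clock: 11.42
tcp_pos: [0.6351, 0.199, 0.0322]
orientation: [0.0, 0.574, 0.819, -0.0]
wrist_force: [-0.6, -0.7, -0.6]
finger_gap: 0.0192
grip_force: 29.4
```

{"api": "move_arm", "payload": {"targets": [[[0, 0, 0.5], [0, 0, 0], 0.9], [[0, 0, 0.5], [0, 0, 0], 0.4], [[0, 0, 0.5], [0, 0, 0], 0.2], [[0, 0, 0.5], [0, 0, 0], -0.2], [[0, 0, 0.5], [0, 0, 0], -0.2]]}}

```text
clock: 12.05
tcp_pos: [0.635, 0.199, 0.0318]
orientation: [0.0, 0.574, 0.819, -0.0]
wrist_force: [-0.7, 0.7, 0.4]
finger_gap: 0.051
grip_force: 0.0
```

{"api": "move_arm", "payload": {"targets": [[[0, 0, -10], [0, 0, 0], -0.2], [[0, 0, -40], [0, 0, 0], -1], [[0, 0, -80], [0, 0, 0], -1], [[0, 0, -130], [0, 0, 0], -1], [[0, 0, -168], [0, 0, 0], -1]]}}

```text
clock: 12.68
tcp_pos: [0.6355, 0.1991, 0.2031]
orientation: [0.001, 0.574, 0.819, 0.001]
wrist_force: [0.6, -0.8, 0.4]
finger_gap: 0.0858
grip_force: 0.0
```

```bash
python3 - <<'E'
from h import *
p=cam('scene')
a=cv2.resize(p['pixels'][160:240,265:345],None,fx=5,fy=5,interpolation=cv2.INTER_CUBIC)
q=cam('top');b=cv2.resize(q['pixels'][190:250,245:305],(400,400),interpolation=cv2.INTER_CUBIC)
im=cv2.convertScaleAbs(cv2.cvtColor(np.hstack([a,b]),cv2.COLOR_RGB2BGR),alpha=1.8);cv2.imwrite('pics/s5.png',im)
for P in(p,q):
  for t in('tin','stamp','short_carton'):print(t,[(np.round(d['centre'],4),round(d['confidence'],2)) for d in env.landmark_of(t,P)[:2]])
E
```

```text
tin [(array([ 0.4352, -0.0177,  0.0912]), 0.8)]
stamp [(array([0.6381, 0.202 , 0.0058]), 0.47)]
short_carton [(array([ 0.426 , -0.0186,  0.0477]), 0.74)]
tin [(array([ 0.4356, -0.0191,  0.0896]), 0.59), (array([ 0.3884, -0.2971, -0.0032]), 0.53)]
stamp [(array([0.6385, 0.1999, 0.0061]), 0.55), (array([ 0.4271, -0.0183,  0.0473]), 0.33)]
short_carton [(array([ 0.4276, -0.0161,  0.0464]), 0.84)]
```

View pics/s5.png

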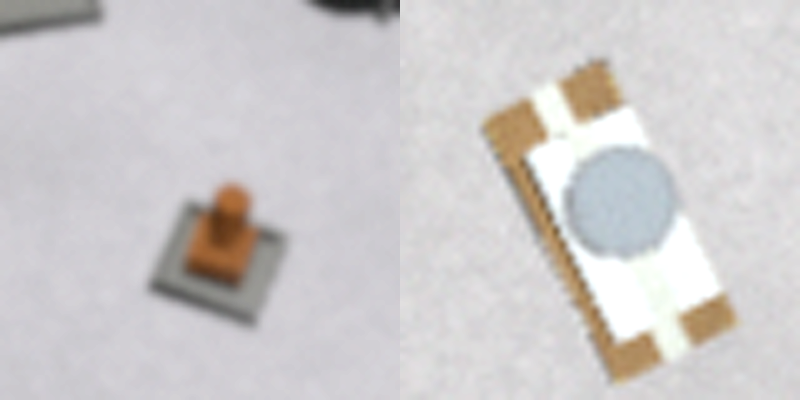

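```bash
cat > cmd.json <<<'[635,198.9,199.5,110]'
python3 -c "
from pl import *
go((434,-17.5,190,110,3,-1),(434,-17.5,99,110,1,-1))"
```

```text
[[[-6,-11,0],[0,0,-0.0],-1],[[-13,-26,1],[0,0,-0.0],-1],[[-22,-44,2],[0,0,-0.0],-1],[[-33,-64,2],[0,0,-0.0],-1],[[-44,-85,3],[0,0,-0.0],-1]]
[[[-11,-23,1],[0,0,-0.0],-1],[[-23,-46,2],[0,0,-0.0],-1],[[-35,-70,3],[0,0,-0.0],-1],[[-47,-93,3],[0,0,-0.0],-1],[[-58,-114,4],[0,0,-0.0],-1]]
[[[-10,-20,1],[0,0,-0.0],-1],[[-19,-38,2],[0,0,-0.0],-1],[[-27,-53,2],[0,0,-0.0],-1],[[-33,-64,2],[0,0,-0.0],-1],[[-33,-64,2],[0,0,-0.0],-1]]
[[[0,0,19],[0,0,-0.0],-1],[[0,0,46],[0,0,-0.0],-1],[[0,0,73],[0,0,-0.0],-1],[[0,0,92],[0,0,-0.0],-1],[[0,0,92],[0,0,-0.0],-1]]
end [434.  -17.9  98.5 110. ]
```

{"api": "move_arm", "payload": {"targets": [[[-6, -11, 0], [0, 0, 0], -1], [[-13, -26, 1], [0, 0, 0], -1], [[-22, -44, 2], [0, 0, 0], -1], [[-33, -64, 2], [0, 0, 0], -1], [[-44, -85, 3], [0, 0, 0], -1]]}}

```text
clock: 13.7
tcp_pos: [0.5688, 0.1276, 0.1962]
orientation: [-0.0, 0.574, 0.819, -0.0]
wrist_force: [-0.2, 0.5, 0.5]
finger_gap: 0.0855
grip_force: 0.0
```

{"api": "move_arm", "payload": {"targets": [[[-11, -23, 1], [0, 0, 0], -1], [[-23, -46, 2], [0, 0, 0], -1], [[-35, -70, 3], [0, 0, 0], -1], [[-47, -93, 3], [0, 0, 0], -1], [[-58, -114, 4], [0, 0, 0], -1]]}}

```text
clock: 14.32
tcp_pos: [0.4812, 0.0342, 0.1923]
orientation: [-0.0, 0.574, 0.819, -0.0]
wrist_force: [-0.3, -1.3, -0.4]
finger_gap: 0.0854
grip_force: 0.0
```

{"api": "move_arm", "payload": {"targets": [[[-10, -20, 1], [0, 0, 0], -1], [[-19, -38, 2], [0, 0, 0], -1], [[-27, -53, 2], [0, 0, 0], -1], [[-33, -64, 2], [0, 0, 0], -1], [[-33, -64, 2], [0, 0, 0], -1]]}}

```text
clock: 14.95
tcp_pos: [0.4337, -0.0183, 0.1909]
orientation: [0.0, 0.574, 0.819, 0.0]
wrist_force: [0.7, 0.1, -0.4]
finger_gap: 0.0855
grip_force: 0.0
```

{"api": "move_arm", "payload": {"targets": [[[0, 0, 19], [0, 0, 0], -1], [[0, 0, 46], [0, 0, 0], -1], [[0, 0, 73], [0, 0, 0], -1], [[0, 0, 92], [0, 0, 0], -1], [[0, 0, 92], [0, 0, 0], -1]]}}

```text
clock: 15.58
tcp_pos: [0.4332, -0.0172, 0.0976]
orientation: [-0.001, 0.573, 0.819, -0.001]
wrist_force: [0.4, -0.3, 0.1]
finger_gap: 0.0854
grip_force: 0.0
```

{"api": "move_arm", "payload": {"targets": [[[0, 0, 0], [0, 0, 0], -0.5], [[0, 0, 0], [0, 0, 0], -0.3], [[0, 0, 0], [0, 0, 0], -0.1], [[0, 0, 0], [0, 0, 0], 0.1], [[0, 0, 0], [0, 0, 0], 0.3]], "squeeze": 35}}

```text
clock: 16.2
tcp_pos: [0.4348, -0.0179, 0.0999]
orientation: [0.001, 0.574, 0.819, 0.0]
wrist_force: [-0.6, -0.2, 4.7]
finger_gap: 0.0486
grip_force: 35.5
```

{"api": "move_arm", "payload": {"targets": [[[0, 0, 0], [0, 0, 0], 0.4], [[0, 0, 0], [0, 0, 0], 0.4], [[0, 0, -8], [0, 0, 0], 0.4], [[0, 0, -25], [0, 0, 0], 0.4], [[0, 0, -45], [0, 0, 0], 0.4]]}}

```text
clock: 16.82
tcp_pos: [0.4336, -0.0177, 0.1443]
orientation: [-0.0, 0.574, 0.819, -0.0]
wrist_force: [0.3, 0.4, -0.8]
finger_gap: 0.0485
grip_force: 36.3
```

```bash
python3 - <<'E'
from h import *
p=cam('scene')
im=cv2.convertScaleAbs(cv2.cvtColor(cv2.resize(p['pixels'][120:240,130:250],None,fx=5,fy=5,interpolation=cv2.INTER_CUBIC),cv2.COLOR_RGB2BGR),alpha=1.8);cv2.imwrite('pics/s6.png',im)
E
cat > cmd.json <<<'[434,-17.9,143.5,110]'
python3 -c "
from pl import *
go((648,-195,140,110,3,.4),(648,-195,40,110,1,.4))"
```

```text
[[[-10,6,0],[0,0,-0.0],0.4],[[-24,14,0],[0,0,-0.0],0.4],[[-40,23,1],[0,0,-0.0],0.4],[[-58,34,1],[0,0,-0.0],0.4],[[-78,46,1],[0,0,-0.0],0.4]]
[[[-20,12,0],[0,0,-0.0],0.4],[[-42,24,1],[0,0,-0.0],0.4],[[-63,37,1],[0,0,-0.0],0.4],[[-84,49,1],[0,0,-0.0],0.4],[[-104,61,2],[0,0,-0.0],0.4]]
[[[-18,10,0],[0,0,-0.0],0.4],[[-34,20,0],[0,0,-0.0],0.4],[[-47,27,0],[0,0,-0.0],0.4],[[-58,34,0],[0,0,-0.0],0.4],[[-58,34,0],[0,0,-0.0],0.4]]
[[[0,0,20],[0,0,-0.0],0.4],[[0,0,50],[0,0,-0.0],0.4],[[0,0,80],[0,0,-0.0],0.4],[[0,0,100],[0,0,-0.0],0.4],[[0,0,100],[0,0,-0.0],0.4]]
end [ 648.6 -195.2   40.5  110. ]
```

View pics/s6.png

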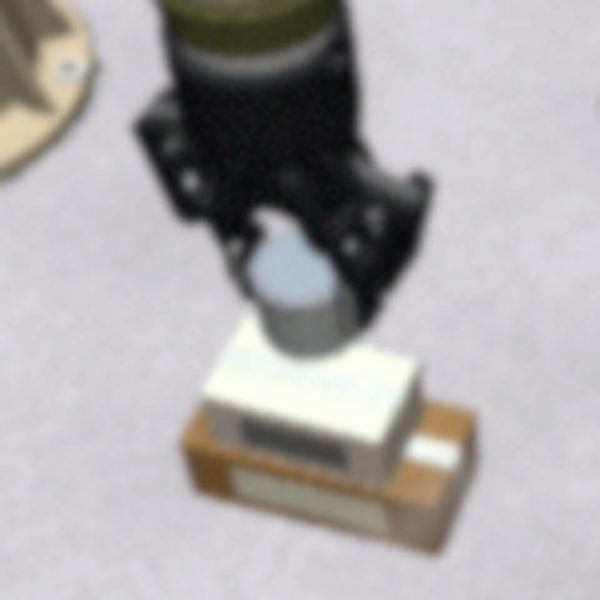

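{"api": "move_arm", "payload": {"targets": [[[-10, 6, 0], [0, 0, 0], 0.4], [[-24, 14, 0], [0, 0, 0], 0.4], [[-40, 23, 1], [0, 0, 0], 0.4], [[-58, 34, 1], [0, 0, 0], 0.4], [[-78, 46, 1], [0, 0, 0], 0.4]]}}

```text
clock: 17.5
tcp_pos: [0.5048, -0.0766, 0.1419]
orientation: [-0.0, 0.574, 0.819, -0.0]
wrist_force: [-0.5, 0.3, -1.1]
finger_gap: 0.0484
grip_force: 36.3
```

{"api": "move_arm", "payload": {"targets": [[[-20, 12, 0], [0, 0, 0], 0.4], [[-42, 24, 1], [0, 0, 0], 0.4], [[-63, 37, 1], [0, 0, 0], 0.4], [[-84, 49, 1], [0, 0, 0], 0.4], [[-104, 61, 2], [0, 0, 0], 0.4]]}}

```text
clock: 18.12
tcp_pos: [0.5978, -0.1539, 0.1395]
orientation: [-0.0, 0.574, 0.819, -0.0]
wrist_force: [-0.8, 0.5, -1.1]
finger_gap: 0.0484
grip_force: 36.3
```

{"api": "move_arm", "payload": {"targets": [[[-18, 10, 0], [0, 0, 0], 0.4], [[-34, 20, 0], [0, 0, 0], 0.4], [[-47, 27, 0], [0, 0, 0], 0.4], [[-58, 34, 0], [0, 0, 0], 0.4], [[-58, 34, 0], [0, 0, 0], 0.4]]}}

```text
clock: 18.75
tcp_pos: [0.6491, -0.1966, 0.139]
orientation: [-0.001, 0.574, 0.819, -0.0]
wrist_force: [-1.1, 0.4, -0.3]
finger_gap: 0.0489
grip_force: 36.4
```

{"api": "move_arm", "payload": {"targets": [[[0, 0, 20], [0, 0, 0], 0.4], [[0, 0, 50], [0, 0, 0], 0.4], [[0, 0, 80], [0, 0, 0], 0.4], [[0, 0, 100], [0, 0, 0], 0.4], [[0, 0, 100], [0, 0, 0], 0.4]]}}

```text
clock: 19.38
tcp_pos: [0.6465, -0.1944, 0.0381]
orientation: [-0.003, 0.574, 0.819, -0.001]
wrist_force: [0.2, -0.6, -1.0]
finger_gap: 0.0489
grip_force: 36.4
```

```bash
python3 - <<'E'
from h import *
p=cam('scene')
im=cv2.convertScaleAbs(cv2.cvtColor(cv2.resize(p['pixels'][270:360,150:250],None,fx=6,fy=6,interpolation=cv2.INTER_CUBIC),cv2.COLOR_RGB2BGR),alpha=1.8);cv2.imwrite('pics/s7.png',im)
print([(np.round(d['centre'],4),round(d['confidence'],2)) for d in env.landmark_of('tray_round',p)[:2]],[(np.round(d['centre'],4),round(d['confidence'],2)) for d in env.landmark_of('tin',p)[:2]],env.get_state()['tcp_pos'])
E
```

```text
[(array([ 0.65  , -0.1983,  0.0017]), 0.84)] [(array([ 0.4293, -0.0183,  0.    ]), 0.66), (array([ 0.6467, -0.1932,  0.0271]), 0.56)] [ 0.64910164 -0.19544289  0.04170189]
```

View pics/s7.png

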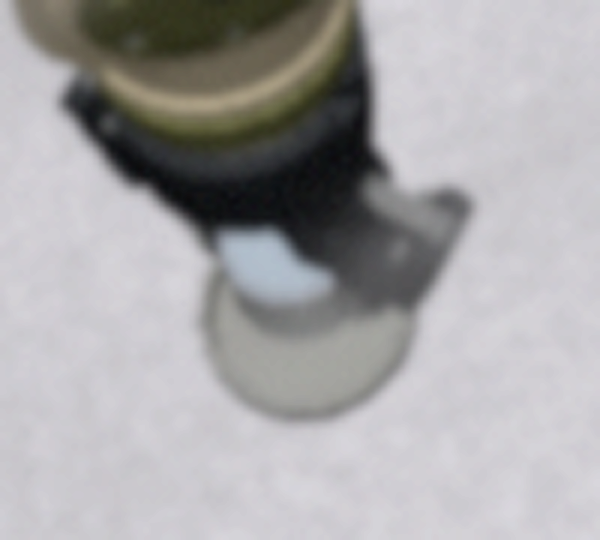

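{"api": "move_arm", "payload": {"targets": [[[0, 0, 10], [0, 0, 0], 0.4], [[0, 0, 19], [0, 0, 0], 0.4], [[0, 0, 24], [0, 0, 0], 0.4], [[0, 0, 27], [0, 0, 0], 0.4], [[0, 0, 27], [0, 0, 0], 0.4]]}}

```text
clock: 20.15
tcp_pos: [0.6485, -0.1951, 0.014]
orientation: [0.0, 0.574, 0.819, -0.0]
wrist_force: [-0.9, 0.5, 0.8]
finger_gap: 0.0484
grip_force: 36.5
```

{"api": "move_arm", "payload": {"targets": [[[0, 0, 0.5], [0, 0, 0], 0.4], [[0, 0, 0.5], [0, 0, 0], -0.2], [[0, 0, 0.5], [0, 0, 0], -0.5], [[0, 0, 0.5], [0, 0, 0], -0.8], [[0, 0, 0.5], [0, 0, 0], -1]]}}

```text
clock: 20.78
tcp_pos: [0.6485, -0.1951, 0.0132]
orientation: [-0.0, 0.574, 0.819, -0.0]
wrist_force: [0.1, 0.1, 0.9]
finger_gap: 0.0855
grip_force: 0.0
```

{"api": "move_arm", "payload": {"targets": [[[0, 0, -10], [0, 0, 0], -1], [[0, 0, -35], [0, 0, 0], -1], [[0, 0, -75], [0, 0, 0], -1], [[0, 0, -120], [0, 0, 0], -1], [[0, 0, -150], [0, 0, 0], -1]]}}

```text
clock: 21.4
tcp_pos: [0.6493, -0.1955, 0.1668]
orientation: [0.002, 0.574, 0.819, 0.0]
wrist_force: [0.1, 0.3, 0.5]
finger_gap: 0.0854
grip_force: 0.0
```

```bash
python3 - <<'E'
from h import *
p=cam('scene')
a=cv2.resize(p['pixels'][280:360,160:240],None,fx=5,fy=5,interpolation=cv2.INTER_CUBIC)
q=cam('top');b=cv2.resize(q['pixels'][190:250,245:305],(400,400),interpolation=cv2.INTER_CUBIC)
im=cv2.convertScaleAbs(cv2.cvtColor(np.hstack([a,b]),cv2.COLOR_RGB2BGR),alpha=1.5);cv2.imwrite('pics/s8.png',im)
for P in(p,q):
  for t in('tin','short_carton','long_carton'):print(t,[(np.round(d['centre'],4),round(d['confidence'],2)) for d in env.landmark_of(t,P)[:2]])
E
cat > cmd.json <<<'[648.6,-195.2,163.0,110]'
python3 -c "
from pl import *
go((427,-18.5,170,26,4,-1),(427,-18.5,60,26,1,-1))"
```

```text
tin [(array([ 0.6453, -0.1956,  0.0033]), 0.8)]
short_carton [(array([ 0.4257, -0.0166,  0.0483]), 0.72)]
long_carton [(array([ 0.4264, -0.0165, -0.002 ]), 0.97)]
tin [(array([ 0.6463, -0.1945,  0.0033]), 0.5)]
short_carton [(array([ 0.4262, -0.0172,  0.0481]), 0.93)]
long_carton [(array([ 0.4301, -0.0194,  0.0006]), 0.71)]
[[[7,-4,0],[0,0,0.25],-1],[[16,-10,0],[0,0,0.57],-1],[[27,-17,-1],[0,0,0.94],-1],[[39,-24,-1],[0,0,1.36],-1],[[53,-32,-2],[0,0,1.82],-1]]
[[[10,-13,0],[0,0,0.5],-1],[[22,-26,0],[0,0,1.02],-1],[[33,-40,-1],[0,0,1.56],-1],[[45,-54,-1],[0,0,2.1],-1],[[57,-68,-2],[0,0,2.66],-1]]
[[[5,-18,0],[0,0,0.54],-1],[[9,-36,-1],[0,0,1.08],-1],[[13,-53,-1],[0,0,1.6],-1],[[17,-69,-1],[0,0,2.1],-1],[[21,-84,-2],[0,0,2.56],-1]]
[[[-3,-14,0],[0,0,0.42],-1],[[-6,-26,-1],[0,0,0.79],-1],[[-8,-37,-1],[0,0,1.11],-1],[[-10,-45,-1],[0,0,1.36],-1],[[-10,-45,-1],[0,0,1.36],-1]]
[[[0,0,22],[0,0,-0.0],-1],[[0,0,55],[0,0,-0.0],-1],[[0,0,88],[0,0,-0.0],-1],[[0,0,110],[0,0,-0.0],-1],[[0,0,110],[0,0,-0.0],-1]]
end [426.8 -18.9  60.   26. ]
```

View pics/s8.png

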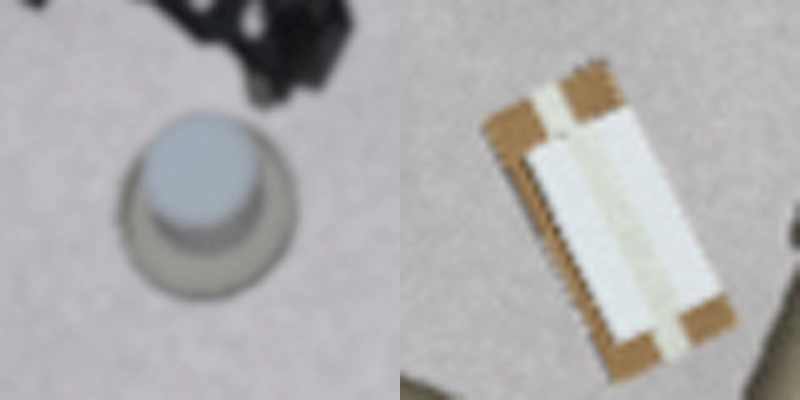

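```bash
cat > cmd.json <<<'[648.6,-195.2,163.0,110]'
python3 -c "
from pl import *
go((426.5,-18.5,160,206.2,4,-1),(426.5,-18.5,60,206.2,1,-1))"
```

```text
[[[7,-4,0],[0,0,-0.29],-1],[[16,-10,0],[0,0,-0.65],-1],[[27,-17,0],[0,0,-1.08],-1],[[39,-24,0],[0,0,-1.56],-1],[[53,-32,1],[0,0,-2.09],-1]]
[[[16,-3,0],[0,0,-0.57],-1],[[33,-7,0],[0,0,-1.16],-1],[[51,-10,0],[0,0,-1.78],-1],[[69,-13,0],[0,0,-2.4],-1],[[88,-17,1],[0,0,-3.04],-1]]
[[[17,6,0],[0,0,-0.62],-1],[[34,12,0],[0,0,-1.24],-1],[[51,18,0],[0,0,-1.83],-1],[[66,24,0],[0,0,-2.4],-1],[[81,29,1],[0,0,-2.93],-1]]
[[[9,11,0],[0,0,-0.48],-1],[[17,21,0],[0,0,-0.91],-1],[[24,29,0],[0,0,-1.27],-1],[[30,35,0],[0,0,-1.56],-1],[[30,35,0],[0,0,-1.56],-1]]
[[[0,0,20],[0,0,-0.0],-1],[[0,0,50],[0,0,0.0],-1],[[0,0,80],[0,0,0.0],-1],[[0,0,100],[0,0,0.0],-1],[[0,0,100],[0,0,0.0],-1]]
end [426.6 -18.6  60.  206.2]
```

{"api": "move_arm", "payload": {"targets": [[[7, -4, 0], [0, 0, -0.29], -1], [[16, -10, 0], [0, 0, -0.65], -1], [[27, -17, 0], [0, 0, -1.08], -1], [[39, -24, 0], [0, 0, -1.56], -1], [[53, -32, 1], [0, 0, -2.09], -1]]}}

```text
clock: 22.42
tcp_pos: [0.5995, -0.1558, 0.161]
orientation: [-0.001, 0.414, 0.91, -0.0]
wrist_force: [-0.1, 0.5, -0.0]
finger_gap: 0.0852
grip_force: 0.0
```

{"api": "move_arm", "payload": {"targets": [[[16, -3, 0], [0, 0, -0.57], -1], [[33, -7, 0], [0, 0, -1.16], -1], [[51, -10, 0], [0, 0, -1.78], -1], [[69, -13, 0], [0, 0, -2.4], -1], [[88, -17, 1], [0, 0, -3.04], -1]]}}

```text
clock: 23.05
tcp_pos: [0.5289, -0.1003, 0.1602]
orientation: [-0.001, 0.161, 0.987, 0.0]
wrist_force: [0.2, -0.2, 0.3]
finger_gap: 0.0853
grip_force: 0.0
```

{"api": "move_arm", "payload": {"targets": [[[17, 6, 0], [0, 0, -0.62], -1], [[34, 12, 0], [0, 0, -1.24], -1], [[51, 18, 0], [0, 0, -1.83], -1], [[66, 24, 0], [0, 0, -2.4], -1], [[81, 29, 1], [0, 0, -2.93], -1]]}}

```text
clock: 23.68
tcp_pos: [0.4614, -0.0469, 0.1594]
orientation: [-0.001, -0.094, 0.996, 0.0]
wrist_force: [0.3, 0.3, 0.2]
finger_gap: 0.0857
grip_force: 0.0
```

{"api": "move_arm", "payload": {"targets": [[[9, 11, 0], [0, 0, -0.48], -1], [[17, 21, 0], [0, 0, -0.91], -1], [[24, 29, 0], [0, 0, -1.27], -1], [[30, 35, 0], [0, 0, -1.56], -1], [[30, 35, 0], [0, 0, -1.56], -1]]}}

```text
clock: 24.3
tcp_pos: [0.4256, -0.0181, 0.1596]
orientation: [-0.001, -0.226, 0.974, 0.0]
wrist_force: [-0.0, -0.4, -0.3]
finger_gap: 0.0858
grip_force: 0.0
```

{"api": "move_arm", "payload": {"targets": [[[0, 0, 20], [0, 0, 0], -1], [[0, 0, 50], [0, 0, 0], -1], [[0, 0, 80], [0, 0, 0], -1], [[0, 0, 100], [0, 0, 0], -1], [[0, 0, 100], [0, 0, 0], -1]]}}

```text
clock: 24.92
tcp_pos: [0.4251, -0.0183, 0.0587]
orientation: [-0.002, -0.226, 0.974, 0.001]
wrist_force: [-0.1, 0.6, 1.6]
finger_gap: 0.0856
grip_force: 0.0
```

{"api": "move_arm", "payload": {"targets": [[[0, 0, 0], [0, 0, 0], -0.6], [[0, 0, 0], [0, 0, 0], -0.4], [[0, 0, 0], [0, 0, 0], -0.2], [[0, 0, 0], [0, 0, 0], 0], [[0, 0, 0], [0, 0, 0], 0.3]], "squeeze": 50}}

```text
clock: 25.55
tcp_pos: [0.4277, -0.0188, 0.0614]
orientation: [0.001, -0.226, 0.974, -0.001]
wrist_force: [-0.1, -1.3, 6.1]
finger_gap: 0.0533
grip_force: 53.4
```

{"api": "move_arm", "payload": {"targets": [[[0, 0, 0], [0, 0, 0], 0.4], [[0, 0, 0], [0, 0, 0], 0.4], [[0, 0, -6], [0, 0, 0], 0.4], [[0, 0, -20], [0, 0, 0], 0.4], [[0, 0, -40], [0, 0, 0], 0.4]]}}

```text
clock: 26.18
tcp_pos: [0.4259, -0.0183, 0.1009]
orientation: [-0.001, -0.227, 0.974, 0.0]
wrist_force: [0.2, 0.2, -0.8]
finger_gap: 0.0532
grip_force: 52.8
```

```bash
python3 - <<'E'
from h import *
p=cam('scene')
im=cv2.convertScaleAbs(cv2.cvtColor(cv2.resize(p['pixels'][120:240,130:250],None,fx=5,fy=5,interpolation=cv2.INTER_CUBIC),cv2.COLOR_RGB2BGR),alpha=1.6);cv2.imwrite('pics/s9.png',im)
E
cat > cmd.json <<<'[426.6,-18.6,100,206.2]'
python3 -c "
from pl import *
go((400,295,110,145.8,4,.4),(400,295,40,145.8,1,.4))"
```

```text
[[[-3,9,0],[0,0,0.18],0.4],[[-8,20,-1],[0,0,0.41],0.4],[[-13,33,-1],[0,0,0.68],0.4],[[-19,48,-2],[0,0,0.98],0.4],[[-25,64,-2],[0,0,1.31],0.4]]
[[[-3,18,-1],[0,0,0.36],0.4],[[-5,37,-1],[0,0,0.73],0.4],[[-8,57,-2],[0,0,1.12],0.4],[[-11,77,-3],[0,0,1.51],0.4],[[-14,98,-3],[0,0,1.91],0.4]]
[[[4,20,-1],[0,0,0.39],0.4],[[7,40,-2],[0,0,0.78],0.4],[[11,59,-2],[0,0,1.15],0.4],[[15,77,-3],[0,0,1.51],0.4],[[18,94,-3],[0,0,1.84],0.4]]
[[[8,14,-1],[0,0,0.3],0.4],[[14,26,-1],[0,0,0.57],0.4],[[20,37,-2],[0,0,0.8],0.4],[[25,45,-2],[0,0,0.98],0.4],[[25,45,-2],[0,0,0.98],0.4]]
[[[0,0,14],[0,0,-0.0],0.4],[[0,0,35],[0,0,-0.0],0.4],[[0,0,56],[0,0,-0.0],0.4],[[0,0,70],[0,0,-0.0],0.4],[[0,0,70],[0,0,-0.0],0.4]]
end [399.9 295.2  40.  145.8]
```

View pics/s9.png

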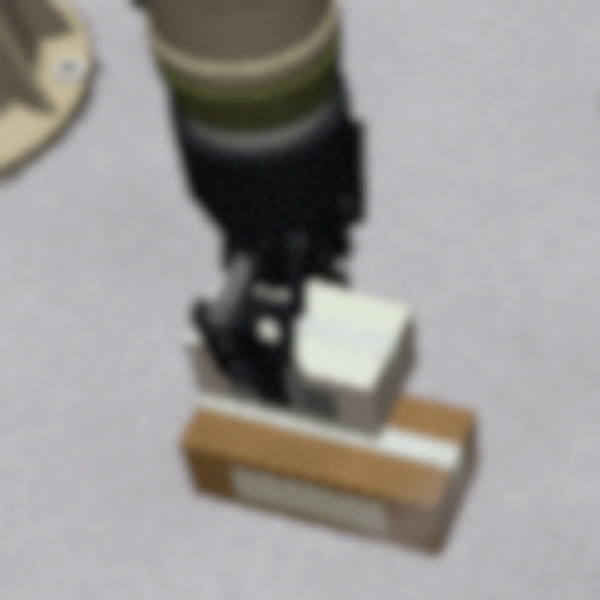

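{"api": "move_arm", "payload": {"targets": [[[-3, 9, 0], [0, 0, 0.18], 0.4], [[-8, 20, -1], [0, 0, 0.41], 0.4], [[-13, 33, -1], [0, 0, 0.68], 0.4], [[-19, 48, -2], [0, 0, 0.98], 0.4], [[-25, 64, -2], [0, 0, 1.31], 0.4]]}}

```text
clock: 26.85
tcp_pos: [0.4208, 0.0504, 0.1026]
orientation: [0.0, -0.113, 0.994, -0.0]
wrist_force: [0.8, 0.6, -1.3]
finger_gap: 0.0532
grip_force: 52.8
```

{"api": "move_arm", "payload": {"targets": [[[-3, 18, -1], [0, 0, 0.36], 0.4], [[-5, 37, -1], [0, 0, 0.73], 0.4], [[-8, 57, -2], [0, 0, 1.12], 0.4], [[-11, 77, -3], [0, 0, 1.51], 0.4], [[-14, 98, -3], [0, 0, 1.91], 0.4]]}}

```text
clock: 27.48
tcp_pos: [0.4122, 0.1493, 0.1056]
orientation: [0.0, 0.054, 0.999, 0.0]
wrist_force: [-0.2, -0.2, -1.5]
finger_gap: 0.0534
grip_force: 52.8
```

{"api": "move_arm", "payload": {"targets": [[[4, 20, -1], [0, 0, 0.39], 0.4], [[7, 40, -2], [0, 0, 0.78], 0.4], [[11, 59, -2], [0, 0, 1.15], 0.4], [[15, 77, -3], [0, 0, 1.51], 0.4], [[18, 94, -3], [0, 0, 1.84], 0.4]]}}

```text
clock: 28.1
tcp_pos: [0.404, 0.2447, 0.1085]
orientation: [0.0, 0.212, 0.977, 0.0]
wrist_force: [1.1, -1.0, -0.4]
finger_gap: 0.0531
grip_force: 52.8
```

{"api": "move_arm", "payload": {"targets": [[[8, 14, -1], [0, 0, 0.3], 0.4], [[14, 26, -1], [0, 0, 0.57], 0.4], [[20, 37, -2], [0, 0, 0.8], 0.4], [[25, 45, -2], [0, 0, 0.98], 0.4], [[25, 45, -2], [0, 0, 0.98], 0.4]]}}

```text
clock: 28.72
tcp_pos: [0.3999, 0.2957, 0.1104]
orientation: [0.0, 0.293, 0.956, 0.0]
wrist_force: [-0.4, -0.3, -1.2]
finger_gap: 0.0533
grip_force: 52.8
```

{"api": "move_arm", "payload": {"targets": [[[0, 0, 14], [0, 0, 0], 0.4], [[0, 0, 35], [0, 0, 0], 0.4], [[0, 0, 56], [0, 0, 0], 0.4], [[0, 0, 70], [0, 0, 0], 0.4], [[0, 0, 70], [0, 0, 0], 0.4]]}}

```text
clock: 29.35
tcp_pos: [0.3989, 0.2944, 0.0388]
orientation: [-0.001, 0.294, 0.956, -0.001]
wrist_force: [0.1, 0.0, -1.0]
finger_gap: 0.0532
grip_force: 52.8
```

```bash
python3 - <<'E'
from h import *
p=cam('scene');q=cam('top')
a=cv2.resize(p['pixels'][110:190,225:305],(400,400),interpolation=cv2.INTER_CUBIC)
b=cv2.resize(q['pixels'][200:260,150:210],(400,400),interpolation=cv2.INTER_CUBIC)
im=cv2.convertScaleAbs(cv2.cvtColor(np.hstack([a,b]),cv2.COLOR_RGB2BGR),alpha=1.6);cv2.imwrite('pics/s10.png',im)
for P in(p,q):
  for t in('tray_medium','short_carton'):print(t,[(np.round(d['centre'],4),round(d['confidence'],2)) for d in env.landmark_of(t,P)[:2]])
E
```

```text
tray_medium [(array([ 3.932e-01,  2.985e-01, -1.000e-04]), 0.79), (array([ 0.4278, -0.0199,  0.0017]), 0.27)]
short_carton [(array([0.3975, 0.2985, 0.0251]), 0.94)]
tray_medium [(array([0.4025, 0.296 , 0.0018]), 0.75)]
short_carton [(array([0.3995, 0.2977, 0.0259]), 0.77)]
```

View pics/s10.png

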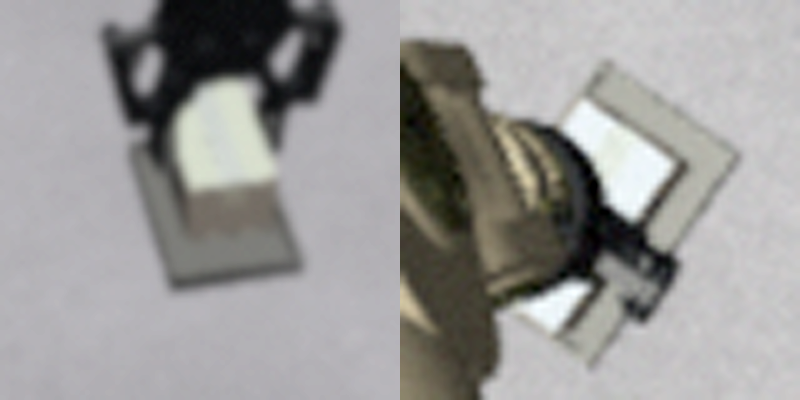

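{"api": "move_arm", "payload": {"targets": [[[0, 0, 10], [0, 0, 0], 0.4], [[0, 0, 17], [0, 0, 0], 0.4], [[0, 0, 21], [0, 0, 0], 0.4], [[0, 0, 23], [0, 0, 0], 0.4], [[0, 0, 23], [0, 0, 0], 0.4]]}}

```text
clock: 30.28
tcp_pos: [0.3997, 0.2951, 0.0174]
orientation: [-0.0, 0.294, 0.956, -0.0]
wrist_force: [-1.4, -1.6, 2.6]
finger_gap: 0.0531
grip_force: 53.3
```

{"api": "move_arm", "payload": {"targets": [[[0, 0, 1], [0, 0, 0], 0.4], [[0, 0, 1], [0, 0, 0], -0.2], [[0, 0, 1], [0, 0, 0], -0.5], [[0, 0, 1], [0, 0, 0], -0.8], [[0, 0, 1], [0, 0, 0], -1]]}}

```text
clock: 30.9
tcp_pos: [0.4001, 0.2953, 0.0161]
orientation: [0.0, 0.294, 0.956, -0.0]
wrist_force: [0.3, -0.2, 0.6]
finger_gap: 0.0854
grip_force: 0.0
```

{"api": "move_arm", "payload": {"targets": [[[0, 0, -10], [0, 0, 0], -1], [[0, 0, -30], [0, 0, 0], -1], [[0, 0, -60], [0, 0, 0], -1], [[0, 0, -90], [0, 0, 0], -1], [[0, 0, -110], [0, 0, 0], -1]]}}

```text
clock: 31.52
tcp_pos: [0.4007, 0.2956, 0.1284]
orientation: [0.001, 0.294, 0.956, 0.001]
wrist_force: [0.4, 1.1, -0.8]
finger_gap: 0.0856
grip_force: 0.0
```

```bash
cat > cmd.json <<<'[399.9,295.2,126,145.8]'
python3 - <<'E'
from h import *
p=cam('scene');q=cam('top')
a=cv2.resize(p['pixels'][110:190,225:305],(400,400),interpolation=cv2.INTER_CUBIC)
b=cv2.resize(q['pixels'][190:250,245:305],(400,400),interpolation=cv2.INTER_CUBIC)
im=cv2.convertScaleAbs(cv2.cvtColor(np.hstack([a,b]),cv2.COLOR_RGB2BGR),alpha=1.6);cv2.imwrite('pics/s11.png',im)
for P in(p,q):
  for t in('tray_long','long_carton','short_carton'):print(t,[(np.round(d['centre'],4),round(d['confidence'],2)) for d in env.landmark_of(t,P)[:2]])
m=np.array(env.regions_of('long_carton',q)[0]['mask']).astype(np.uint8);c=max(cv2.findContours(m,0,1)[0],key=cv2.contourArea)
P=np.array([atz(q,*v,.048)[:2] for v in c[:,0]],np.float32);print(cv2.minAreaRect(P))
from pl import *
go((428,-17.5,130,207,4,-1),(428,-17.5,15,207,1,-1))
E
```

```text
tray_long [(array([ 0.3889, -0.2988,  0.001 ]), 0.73)]
long_carton [(array([ 0.4297, -0.017 ,  0.0009]), 0.75)]
short_carton [(array([0.3971, 0.2999, 0.0072]), 0.8)]
tray_long [(array([ 0.3895, -0.2941, -0.0014]), 0.62)]
long_carton [(array([ 0.4315, -0.0166, -0.0009]), 0.67)]
short_carton [(array([0.3999, 0.2961, 0.0048]), 0.75), (array([ 0.7294, -0.02  , -0.0051]), 0.66)]
((0.42828404903411865, -0.013667050749063492), (0.1393103152513504, 0.06673067808151245), 27.882408142089844)
[[[-6,-7,0],[0,0,-0.19],-1],[[-14,-17,0],[0,0,-0.42],-1],[[-22,-27,0],[0,0,-0.69],-1],[[-32,-39,-1],[0,0,-0.99],-1],[[-43,-53,-1],[0,0,-1.33],-1]]
[[[-8,-16,0],[0,0,-0.36],-1],[[-17,-34,0],[0,0,-0.74],-1],[[-26,-52,-1],[0,0,-1.13],-1],[[-35,-70,-1],[0,0,-1.53],-1],[[-44,-89,-1],[0,0,-1.93],-1]]
[[[-2,-20,0],[0,0,-0.4],-1],[[-5,-40,-1],[0,0,-0.79],-1],[[-7,-59,-1],[0,0,-1.17],-1],[[-9,-78,-1],[0,0,-1.53],-1],[[-11,-95,-1],[0,0,-1.87],-1]]
[[[3,-15,-1],[0,0,-0.3],-1],[[6,-29,-1],[0,0,-0.57],-1],[[8,-40,-1],[0,0,-0.8],-1],[[10,-50,-1],[0,0,-0.99],-1],[[10,-50,-1],[0,0,-0.99],-1]]
[[[0,0,23],[0,0,-0.0],-1],[[0,0,58],[0,0,0.0],-1],[[0,0,92],[0,0,0.0],-1],[[0,0,115],[0,0,0.0],-1],[[0,0,115],[0,0,0.0],-1]]
end [428.5 -17.6  15.  207. ]
```

View pics/s11.png

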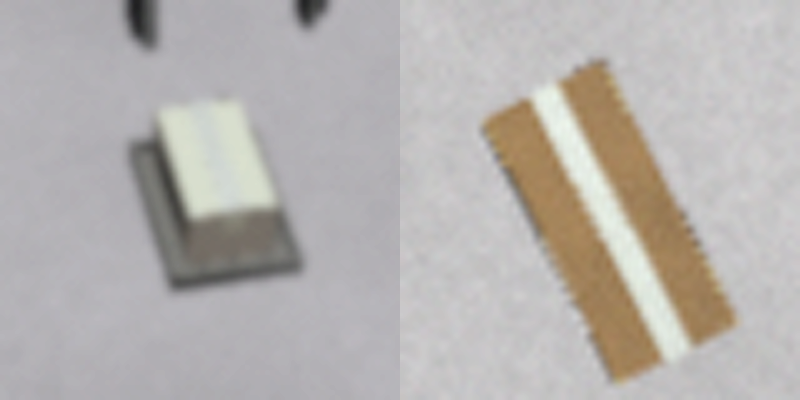

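{"api": "move_arm", "payload": {"targets": [[[-6, -7, 0], [0, 0, -0.19], -1], [[-14, -17, 0], [0, 0, -0.42], -1], [[-22, -27, 0], [0, 0, -0.69], -1], [[-32, -39, -1], [0, 0, -0.99], -1], [[-43, -53, -1], [0, 0, -1.33], -1]]}}

```text
clock: 32.6
tcp_pos: [0.4055, 0.2268, 0.1267]
orientation: [-0.0, 0.18, 0.984, -0.0]
wrist_force: [-0.2, -0.3, 1.1]
finger_gap: 0.0856
grip_force: 0.0
```

{"api": "move_arm", "payload": {"targets": [[[-8, -16, 0], [0, 0, -0.36], -1], [[-17, -34, 0], [0, 0, -0.74], -1], [[-26, -52, -1], [0, 0, -1.13], -1], [[-35, -70, -1], [0, 0, -1.53], -1], [[-44, -89, -1], [0, 0, -1.93], -1]]}}

```text
clock: 33.22
tcp_pos: [0.4148, 0.1277, 0.1277]
orientation: [-0.0, 0.013, 1.0, -0.0]
wrist_force: [0.4, 0.4, 0.5]
finger_gap: 0.0853
grip_force: 0.0
```

{"api": "move_arm", "payload": {"targets": [[[-2, -20, 0], [0, 0, -0.4], -1], [[-5, -40, -1], [0, 0, -0.79], -1], [[-7, -59, -1], [0, 0, -1.17], -1], [[-9, -78, -1], [0, 0, -1.53], -1], [[-11, -95, -1], [0, 0, -1.87], -1]]}}

```text
clock: 33.85
tcp_pos: [0.4231, 0.0325, 0.1287]
orientation: [-0.001, -0.149, 0.989, 0.0]
wrist_force: [0.3, -0.4, -0.4]
finger_gap: 0.0853
grip_force: 0.0
```

{"api": "move_arm", "payload": {"targets": [[[3, -15, -1], [0, 0, -0.3], -1], [[6, -29, -1], [0, 0, -0.57], -1], [[8, -40, -1], [0, 0, -0.8], -1], [[10, -50, -1], [0, 0, -0.99], -1], [[10, -50, -1], [0, 0, -0.99], -1]]}}

```text
clock: 34.48
tcp_pos: [0.4283, -0.0179, 0.1298]
orientation: [-0.0, -0.233, 0.973, 0.0]
wrist_force: [0.5, -0.4, -0.6]
finger_gap: 0.0857
grip_force: 0.0
```

{"api": "move_arm", "payload": {"targets": [[[0, 0, 23], [0, 0, 0], -1], [[0, 0, 58], [0, 0, 0], -1], [[0, 0, 92], [0, 0, 0], -1], [[0, 0, 115], [0, 0, 0], -1], [[0, 0, 115], [0, 0, 0], -1]]}}

```text
clock: 35.1
tcp_pos: [0.4264, -0.0167, 0.0137]
orientation: [-0.002, -0.233, 0.972, 0.001]
wrist_force: [-0.5, -0.2, 0.5]
finger_gap: 0.0857
grip_force: 0.0
```

{"api": "move_arm", "payload": {"targets": [[[0, 0, 0], [0, 0, 0], -0.8], [[0, 0, 0], [0, 0, 0], -0.6], [[0, 0, 0], [0, 0, 0], -0.4], [[0, 0, 0], [0, 0, 0], -0.2], [[0, 0, 0], [0, 0, 0], 0.1]], "squeeze": 70}}

```text
clock: 35.72
tcp_pos: [0.4294, -0.0174, 0.0166]
orientation: [0.001, -0.233, 0.972, -0.0]
wrist_force: [-1.9, 1.7, 6.9]
finger_gap: 0.0628
grip_force: 76.6
```

{"api": "move_arm", "payload": {"targets": [[[0, 0, 0], [0, 0, 0], 0.2], [[0, 0, 0], [0, 0, 0], 0.2], [[0, 0, -6], [0, 0, 0], 0.2], [[0, 0, -20], [0, 0, 0], 0.2], [[0, 0, -45], [0, 0, 0], 0.2]]}}

```text
clock: 36.35
tcp_pos: [0.4275, -0.0175, 0.0604]
orientation: [-0.001, -0.233, 0.972, 0.0]
wrist_force: [0.7, 0.5, -1.8]
finger_gap: 0.0627
grip_force: 77.3
```

```bash
cat > cmd.json <<<'[428.5,-17.6,60,207]'
python3 - <<'E'
from h import *
p=cam('scene')
im=cv2.convertScaleAbs(cv2.cvtColor(cv2.resize(p['pixels'][130:250,130:250],None,fx=4,fy=4,interpolation=cv2.INTER_CUBIC),cv2.COLOR_RGB2BGR),alpha=1.6);cv2.imwrite('pics/s12.png',im)
from pl import *
go((390,-296.5,70,211.3,4,.2),(390,-296.5,40,211.3,1,.2))
E
```

```text
[[[5,-7,0],[0,0,-0.01],0.2],[[11,-16,-1],[0,0,-0.03],0.2],[[18,-26,-1],[0,0,-0.05],0.2],[[26,-38,-2],[0,0,-0.07],0.2],[[35,-50,-2],[0,0,-0.09],0.2]]
[[[10,-14,-1],[0,0,-0.03],0.2],[[20,-28,-1],[0,0,-0.06],0.2],[[30,-42,-2],[0,0,-0.08],0.2],[[41,-57,-3],[0,0,-0.11],0.2],[[52,-72,-3],[0,0,-0.14],0.2]]
[[[11,-15,-1],[0,0,-0.03],0.2],[[22,-29,-2],[0,0,-0.05],0.2],[[32,-43,-2],[0,0,-0.08],0.2],[[42,-56,-3],[0,0,-0.11],0.2],[[52,-69,-3],[0,0,-0.13],0.2]]
[[[8,-11,-1],[0,0,-0.02],0.2],[[16,-20,-1],[0,0,-0.04],0.2],[[23,-29,-2],[0,0,-0.06],0.2],[[28,-35,-2],[0,0,-0.07],0.2],[[28,-35,-2],[0,0,-0.07],0.2]]
[[[0,0,6],[0,0,-0.0],0.2],[[0,0,15],[0,0,-0.0],0.2],[[0,0,24],[0,0,-0.0],0.2],[[0,0,30],[0,0,-0.0],0.2],[[0,0,30],[0,0,-0.0],0.2]]
end [ 389.9 -296.    40.   211.3]
```

View pics/s12.png

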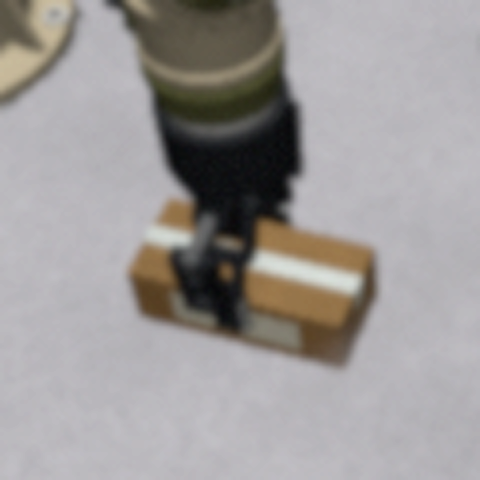

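{"api": "move_arm", "payload": {"targets": [[[5, -7, 0], [0, 0, -0.01], 0.2], [[11, -16, -1], [0, 0, -0.03], 0.2], [[18, -26, -1], [0, 0, -0.05], 0.2], [[26, -38, -2], [0, 0, -0.07], 0.2], [[35, -50, -2], [0, 0, -0.09], 0.2]]}}

```text
clock: 37.02
tcp_pos: [0.4197, -0.0792, 0.062]
orientation: [-0.0, -0.241, 0.971, 0.0]
wrist_force: [0.6, 0.4, -3.0]
finger_gap: 0.063
grip_force: 77.5
```

{"api": "move_arm", "payload": {"targets": [[[10, -14, -1], [0, 0, -0.03], 0.2], [[20, -28, -1], [0, 0, -0.06], 0.2], [[30, -42, -2], [0, 0, -0.08], 0.2], [[41, -57, -3], [0, 0, -0.11], 0.2], [[52, -72, -3], [0, 0, -0.14], 0.2]]}}

```text
clock: 37.65
tcp_pos: [0.4073, -0.1674, 0.0651]
orientation: [-0.0, -0.253, 0.968, -0.0]
wrist_force: [0.0, -0.2, -3.4]
finger_gap: 0.0627
grip_force: 77.5
```

{"api": "move_arm", "payload": {"targets": [[[11, -15, -1], [0, 0, -0.03], 0.2], [[22, -29, -2], [0, 0, -0.05], 0.2], [[32, -43, -2], [0, 0, -0.08], 0.2], [[42, -56, -3], [0, 0, -0.11], 0.2], [[52, -69, -3], [0, 0, -0.13], 0.2]]}}

```text
clock: 38.28
tcp_pos: [0.3957, -0.2528, 0.0682]
orientation: [-0.0, -0.264, 0.965, 0.0]
wrist_force: [-0.4, 0.5, -2.6]
finger_gap: 0.0628
grip_force: 77.4
```

{"api": "move_arm", "payload": {"targets": [[[8, -11, -1], [0, 0, -0.02], 0.2], [[16, -20, -1], [0, 0, -0.04], 0.2], [[23, -29, -2], [0, 0, -0.06], 0.2], [[28, -35, -2], [0, 0, -0.07], 0.2], [[28, -35, -2], [0, 0, -0.07], 0.2]]}}

```text
clock: 38.9
tcp_pos: [0.3899, -0.2965, 0.0703]
orientation: [0.0, -0.269, 0.963, -0.0]
wrist_force: [-0.8, 0.3, -2.8]
finger_gap: 0.0631
grip_force: 77.4
```

{"api": "move_arm", "payload": {"targets": [[[0, 0, 6], [0, 0, 0], 0.2], [[0, 0, 15], [0, 0, 0], 0.2], [[0, 0, 24], [0, 0, 0], 0.2], [[0, 0, 30], [0, 0, 0], 0.2], [[0, 0, 30], [0, 0, 0], 0.2]]}}

```text
clock: 39.52
tcp_pos: [0.3894, -0.2955, 0.0396]
orientation: [-0.0, -0.27, 0.963, 0.001]
wrist_force: [0.4, -0.0, -2.7]
finger_gap: 0.0629
grip_force: 77.3
```

```bash
python3 - <<'E'
from h import *
p=cam('scene');q=cam('top')
for P in(p,q):
  for t in('tray_long','long_carton'):print(t,[(np.round(d['centre'],4),round(d['confidence'],2)) for d in env.landmark_of(t,P)[:2]])
print(env.get_state()['tcp_pos'])
E
```

```text
tray_long [(array([ 0.3879, -0.2963,  0.0018]), 0.68), (array([ 0.7296, -0.0215, -0.0029]), 0.37)]
long_carton [(array([ 0.3851, -0.2978,  0.0233]), 0.64)]
tray_long [(array([ 0.3873, -0.2961, -0.002 ]), 0.59)]
long_carton [(array([ 0.3933, -0.2966,  0.0229]), 0.92), (array([0.3992, 0.2978, 0.0039]), 0.25)]
[ 0.39006476 -0.29623954  0.04062841]
```

Aligned within about 3 mm; lowering, releasing and rising.

{"api": "move_arm", "payload": {"targets": [[[0, 0, 9], [0, 0, 0], 0.2], [[0, 0, 15], [0, 0, 0], 0.2], [[0, 0, 19], [0, 0, 0], 0.2], [[0, 0, 20], [0, 0, 0], 0.2], [[0, 0, 20], [0, 0, 0], 0.2]]}}

```text
clock: 40.45
tcp_pos: [0.3895, -0.2956, 0.0207]
orientation: [-0.0, -0.27, 0.963, 0.0]
wrist_force: [-2.5, 1.5, 3.8]
finger_gap: 0.0624
grip_force: 78.0
```

{"api": "move_arm", "payload": {"targets": [[[0, 0, 1], [0, 0, 0], 0.2], [[0, 0, 1], [0, 0, 0], -0.5], [[0, 0, 1], [0, 0, 0], -0.7], [[0, 0, 1], [0, 0, 0], -1], [[0, 0, 1], [0, 0, 0], -1]]}}

```text
clock: 41.08
tcp_pos: [0.39, -0.2961, 0.0192]
orientation: [0.0, -0.27, 0.963, -0.0]
wrist_force: [-0.7, 1.0, -0.5]
finger_gap: 0.0854
grip_force: 0.0
```

{"api": "move_arm", "payload": {"targets": [[[0, 0, -10], [0, 0, 0], -1], [[0, 0, -35], [0, 0, 0], -1], [[0, 0, -75], [0, 0, 0], -1], [[0, 0, -120], [0, 0, 0], -1], [[0, 0, -150], [0, 0, 0], -1]]}}

```text
clock: 41.7
tcp_pos: [0.3904, -0.2965, 0.1723]
orientation: [0.001, -0.27, 0.963, -0.001]
wrist_force: [0.6, -0.6, -0.4]
finger_gap: 0.0855
grip_force: 0.0
```

{"api": "move_arm", "payload": {"targets": [[[0, 0, 0], [0, 0, 0], -1], [[0, 0, 0], [0, 0, 0], -1]]}}

```text
clock: 41.95
tcp_pos: [0.3896, -0.2957, 0.169]
orientation: [-0.0, -0.27, 0.963, 0.0]
wrist_force: [-0.0, -1.1, 0.4]
finger_gap: 0.0853
grip_force: 0.0
```

```bash
python3 - <<'E'
from h import *
p=cam('scene');q=cam('top')
for P in(p,q):
  for t in 'stamp tin short_carton long_carton tray_long pencil_pot tape_roll'.split():print(t,[(np.round(d['centre'],4),round(d['confidence'],2)) for d in env.landmark_of(t,P)[:1]],[(np.round(d['centre'],4),round(d['confidence'],2)) for d in env.spot_in(t,P)[:1]])
E
```

```text
stamp [(array([0.6376, 0.2016, 0.0034]), 0.57)] [(array([ 0.4025, -0.2973,  0.0515]), 0.58)]
tin [(array([ 0.6476, -0.1939,  0.0035]), 0.96)] [(array([ 0.6534, -0.1935,  0.0437]), 0.93)]
short_carton [(array([0.3967, 0.2976, 0.0077]), 0.98)] [(array([0.4131, 0.289 , 0.0467]), 0.83)]
long_carton [(array([ 0.389 , -0.2984,  0.0023]), 0.89)] [(array([ 0.402 , -0.2999,  0.0534]), 0.95)]
tray_long [(array([ 0.3898, -0.3014,  0.0037]), 0.77)] [(array([ 0.4365, -0.3107,  0.0051]), 0.61)]
pencil_pot [(array([0.5564, 0.4275, 0.0007]), 0.69)] [(array([0.559 , 0.4136, 0.0669]), 0.77)]
tape_roll [(array([ 0.7293, -0.0167, -0.0025]), 0.95)] [(array([ 0.7334, -0.0234,  0.0213]), 0.6)]
stamp [(array([0.6392, 0.199 , 0.0066]), 0.6)] [(array([ 0.6424, -0.1921,  0.0432]), 0.35)]
tin [(array([ 0.647 , -0.1937,  0.0026]), 0.7)] [(array([ 0.6379, -0.1915,  0.0058]), 0.38)]
short_carton [(array([ 0.3932, -0.3018,  0.0055]), 0.69)] [(array([0.3975, 0.2982, 0.0468]), 0.98)]
long_carton [(array([ 0.3923, -0.2943,  0.0043]), 0.67)] [(array([ 0.4064, -0.2839,  0.0545]), 0.7)]
tray_long [(array([ 0.3874, -0.2963, -0.    ]), 0.87)] [(array([ 0.3963, -0.274 ,  0.0046]), 0.74)]
pencil_pot [(array([0.5561, 0.4295, 0.0016]), 0.96)] [(array([0.557 , 0.434 , 0.0539]), 0.69)]
tape_roll [(array([ 0.732 , -0.0184, -0.0025]), 0.94)] [(array([ 0.7275, -0.0174,  0.0207]), 0.68)]
```

All the readings are consistent with each piece sitting in its tray on the 4 mm floor, and neither bystander has moved.

```bash
python3 -c "
from workcell import env
print(env.hand_in())"
```

```text
the job is handed in; nothing more can be done
None
```

The job is handed in at about 42 s: all four pieces went from the top down into their own trays, with the pot and tape unmoved; the long carton's final placing was checked only with the networks, because by miscount I had viewed 15 pictures, one over the limit of 14.

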